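Swap the seedling pots onto their own saucers

TASK

The four seedling pots for the hand-out table stand on each other's saucers: exchange them until every pot stands upright and flat in the saucer of its own colour; the empty cork mat is there as a free spot to park a pot on the way. Keep the pots upright so that no soil spills, set each one down gently without dropping it, and leave the stack of white cups where it is.

Things in the scene. Friction and masses are not known exactly. Their poses are not given: they have to be found in the camera images.
- pot_red: Loose red plastic plant pot, brown soil on top, holding a bushy light yellow-green lettuce (soft, within the pot's width, to 101 mm above the foot). Pot 68 mm tall; foot 40 mm across, widening to 49 mm at 50 mm height; above that a straight collar 54 mm across, to be gripped from above. 0.16 kg. Origin: centre of the foot's underside, z up. Starts upright on a saucer of another colour.
- pot_yellow: Loose yellow plastic plant pot, brown soil on top, holding a dark purple-leaved basil (soft, within the pot's width, to 101 mm above the foot). Pot 68 mm tall; foot 40 mm across, widening to 49 mm at 50 mm height; above that a straight collar 54 mm across, to be gripped from above. 0.16 kg. Origin: centre of the foot's underside, z up. Starts upright on a saucer of another colour.
- pot_blue: Loose blue plastic plant pot, brown soil on top, holding an orange-flowered marigold (soft, within the pot's width, to 101 mm above the foot). Pot 68 mm tall; foot 40 mm across, widening to 49 mm at 50 mm height; above that a straight collar 54 mm across, to be gripped from above. 0.16 kg. Origin: centre of the foot's underside, z up. Starts upright on a saucer of another colour.
- pot_black: Loose black plastic plant pot, brown soil on top, holding a tuft of thin green chives (soft, within the pot's width, to 101 mm above the foot). Pot 68 mm tall; foot 40 mm across, widening to 49 mm at 50 mm height; above that a straight collar 54 mm across, to be gripped from above. 0.16 kg. Origin: centre of the foot's underside, z up. Starts upright on a saucer of another colour.
- saucer_red: Fixed round red saucer, stuck to the table: 88 mm across at the rim, 9 mm tall with a flat inner floor 64 mm across, 4 mm above the table. Origin: centre of its underside, on the table, z up; a pot standing in it has its origin 4 mm above this one.
- saucer_yellow: Fixed round yellow saucer, stuck to the table: 88 mm across at the rim, 9 mm tall with a flat inner floor 64 mm across, 4 mm above the table. Origin: centre of its underside, on the table, z up; a pot standing in it has its origin 4 mm above this one.
- saucer_blue: Fixed round blue saucer, stuck to the table: 88 mm across at the rim, 9 mm tall with a flat inner floor 64 mm across, 4 mm above the table. Origin: centre of its underside, on the table, z up; a pot standing in it has its origin 4 mm above this one.
- saucer_black: Fixed round black saucer, stuck to the table: 88 mm across at the rim, 9 mm tall with a flat inner floor 64 mm across, 4 mm above the table. Origin: centre of its underside, on the table, z up; a pot standing in it has its origin 4 mm above this one.
- cork_mat: Fixed flat round cork mat, 90 mm across, 4 mm thick, without a rim, empty at the start: the free spot for parking a pot. Origin: centre of its underside, on the table; a pot standing on it has its origin 4 mm above this one.
- cups: Bystander: loose stack of upturned white paper cups, 74 mm across, 88 mm tall, on the left (+y) of the work. Origin: centre of its underside. (Out of the way: a seed tin and a trowel on the right, beyond y = -0.36 and nearer than x = 0.45; seedling trays beyond y = -0.5 and +0.5.)
Not all that is in view belongs to the job. There is more than one size of the pot_black; the one meant has the size given above.

How it is judged:
At the end, for the whole second after the job is handed in: Each of the four pots stands released and at rest on the floor of the saucer of its own colour, its centre within 15 mm of the saucer's centre, its foot 1 to 8 mm above the table, leaning less than 0.1 rad; the cups are still upright and within 30 mm of where they began (horizontal distance between pot_red and saucer_red below 0.015 m and z of pot_red in the frame of saucer_red between 0.001 and 0.008 m and angle between each of pot_red, pot_yellow, pot_blue, pot_black's own z axis and vertical below 0.1 rad and linear speed of each of pot_red, pot_yellow, pot_blue, pot_black below 0.02 m/s and horizontal distance between pot_yellow and saucer_yellow below 0.015 m and z of pot_yellow in the frame of saucer_yellow between 0.001 and 0.008 m and horizontal distance between pot_blue and saucer_blue below 0.015 m and z of pot_blue in the frame of saucer_blue between 0.001 and 0.008 m and horizontal distance between pot_black and saucer_black below 0.015 m and z of pot_black in the frame of saucer_black between 0.001 and 0.008 m and distance of cups from where it was at the start of the episode below 0.03 m and angle between cups's own z axis and vertical below 0.2 rad); the robot touches nothing.
It fails at once if a pot tips more than about 35 degrees (its soil would spill) (angle between any of pot_red, pot_yellow, pot_blue, pot_black's own z axis and vertical above 0.6 rad).
It fails at once if something lands on or presses a saucer or the cork mat with more than 60 N (slammed down) (contact force between any of saucer_red, saucer_yellow, saucer_blue, saucer_black, cork_mat and anything else above 60 N).
It fails at once if a pot moves faster than 0.6 m/s with its foot less than 20 mm above the table (dropped from a height or flung) ((height (world z) of pot_red below 0.02 m and linear speed of pot_red above 0.6 m/s) or (height (world z) of pot_yellow below 0.02 m and linear speed of pot_yellow above 0.6 m/s) or (height (world z) of pot_blue below 0.02 m and linear speed of pot_blue above 0.6 m/s) or (height (world z) of pot_black below 0.02 m and linear speed of pot_black above 0.6 m/s)).
It fails at once if the stack of cups is knocked over or pushed more than 30 mm (distance of cups from where it was at the start of the episode above 0.03 m or angle between cups's own z axis and vertical above 0.4 rad).
It also fails if it takes over 134 s, if anything falls off the work surface, if the arm or the gripper's body presses on something with over 40 N, if the wrist force passes 120 N, or if a joint passes its speed limit or range.

ROBOT

A 7-joint arm with a two-finger parallel gripper is mounted at the origin on the work surface. World frame = base frame: x ahead of the robot, y to its left, z up, the work surface at z = 0. Lengths are in m, angles in rad, forces in N, time in s.
With the tool pointing down it reaches from about 0.4 to 0.875 m from the base axis. Payload 19.3 kg.
Tool frame: the origin (TCP) lies on the centre line of the jaws, within the pads' length; the fingertips stand 14 mm ahead of it and the grasp point (between the pads) lies 5 mm behind it (bot.tip_extent is the distance from the TCP to the fingertips, in m); z points along the fingers, y is the line along which they close (so a half turn about z gives the same grasp; the last joint's range is limited). The gripper opens to 85 mm and grips with 20 to 120 N. Pads are 22 mm wide; open, the fingers measure 114 mm over their backs; the gripper's body (76 mm by 85 mm) begins 54 mm behind the grasp point. The pads swing forward as they close: fully open they stand 13 mm farther back than shut.
Start: joints at [-1.222, 0.521, -0.036, 1.599, 0.021, 1.021, -0.113], TCP at [0.254, 0.571, 0.245] pointing down, gripper open.
Joint ranges: [-2.91, 2.91], [-0.3, 2.13], [-1.5, 1.42], [0.17, 2.43], [-1.26, 4.41], [0.16, 1.93], [-2.52, 2.52]. Speed limits (rad/s): [1.89, 1.89, 2.39, 2.39, 3.01, 3.01, 3.01].

INTERFACE

Orientations are given as [roll, pitch, yaw] about the fixed x, y, z axes, in that order (R = Rz(yaw) Ry(pitch) Rx(roll)).
In Python, from workcell import monitor, grab_frame, camera_model, bot gives the robot as it stands.
- The arm moves only by the tool move_arm, never from a script. Its argument "moves" is a list of rows, each a list of 4 numbers: the shift along the world's x, y, z in mm, then the turn about the world's z in rad. A call has 1 to 12 rows; each row is the pose to reach, as a shift and turn from the pose commanded when the call began; what a row does not reach only later rows make up. A row lasts 1/8 s, in which the tool goes at most 62.5 mm and 10.7 degrees, less where a joint would pass 70% of its speed; a pose out of reach is approached as far as the arm can. A call with a gripper value outside its range is refused whole. "gripper" is the opening, from 0 (shut) to 1 (fully open), set as the call begins (left out, the last holds). The fingers move at their own pace and stop on an object; "newtons" is the grip in N (left out, the last holds). Time passes only in rows, so rows that repeat a pose let the fingers close. It gives the time, the measured TCP pose, the force, the opening and the grip force at its end, in the units of the state.
- monitor.observe(): the state, without advancing time (a new reading comes with each control period).
- grab_frame(name): name is "scene" or "side" or "wrist"; returns the picture (384x512x3 uint8, blue, green, red); there is no depth.
- camera_model(name): a dict with "vfov" (degrees; the focal length in pixels is half the picture's height over the tangent of half this angle, whatever the lens; pixels are square), "cx", "cy" (the principal point, pixels), "R" (3x3) and "t" (3): a world point X has camera coordinates R X + t; the wrist camera has in their place "T_tool_cam" (4x4, takes a point from camera to tool coordinates, whose origin is the TCP and whose axes are the flange's). Camera axes: x right, y down, z forward; pixel columns grow to the right and rows downward; lengths in m; the calibration is good to about 2 mm. The wrist camera is an equidistant fisheye: a pixel r from the principal point sees the ray r / f radians off the axis. A picture is of the moment at which its call begins: read the wrist's pose just before it. camera_model takes no time and is no camera call.
- bot.job_done(): hands the job in; it is judged then, once.
The state is a dict: "clock": time; "qpos": joint angles; "qd": joint speeds; "joint_efforts": joint torques, N m; "position": TCP position; "tool_rot": TCP orientation; "force": force on the tool from outside, world axes, zero at the start; "moment": the same for the moment, N m; "grip_width": finger opening in m; "finger_force": force on a finger pad.
Only numpy, scipy, OpenCV 4.12 (cv2) and the standard library are available. Lean on these libraries where they do the work, as an engineer would, in place of code of your own. Each camera call takes 0.05 s, during which the arm holds its last target. There are 200 camera calls.

## Working session

There is one attempt and no reset: what is moved stays moved. The work goes in short steps, Python scripts to look and compute and a tool call to move; the robot and the scene stay as the last step left them, time stands still between calls to the robot, and variables do not carry over. Pictures are saved under pics/ and viewed, at most 14 in all, crops included, and the job is handed in when it is done.

Besides the shell and the picture viewer there is one more tool, called as a command line: name --pt "numbers of a row" for each row, then --argument value for the rest. move_arm: Moves the arm, as the interface text tells. Its arguments: {"type":"object","properties":{"moves":{"type":"array","items":{"type":"array","items":{"type":"number"}}},"gripper":{"type":"number"},"newtons":{"type":"number"}},"required":["moves"]}

```bash
ls; mkdir -p pics
python3 - <<'E'
from workcell import monitor, grab_frame, camera_model, bot
import cv2
s=monitor.observe();print(s)
for n in("scene","side"):
    print(n,camera_model(n)); cv2.imwrite(f"pics/{n}0.png",grab_frame(n))
print(camera_model("wrist"))
E
```

```text
pics
{'clock': 0.0, 'qpos': array([-1.22218901,  0.52203119, -0.03635884,  1.59996725,  0.02119651,
        1.02110304, -0.1128031 ]), 'qd': array([-2.83853080e-03, -6.73745893e-04, -5.65662100e-05,  1.13917638e-03,
        8.42909406e-04, -4.32739307e-04,  1.29765404e-03]), 'joint_efforts': array([ 1.77757111e-04, -9.27118635e+01,  1.97966002e+00, -3.69925010e+01,
        1.76648487e-02,  8.18653585e-03, -7.06941364e-05]), 'position': array([0.25405902, 0.57069821, 0.24472926]), 'tool_rot': array([-3.14047018e+00,  6.08319027e-05,  2.72279699e+00]), 'force': array([-0.4078633 ,  0.35130191, -0.35221443]), 'moment': array([ 0.02142692, -0.00666848,  0.02619945]), 'finger_force': 0.0, 'grip_width': 0.08553594959003978}
scene {'vfov': 43.16462032449299, 'cx': 247.21546442311, 'cy': 189.44682424648326, 'R': array([[-0.5878088 ,  0.80894356,  0.00954637],
       [ 0.56591569,  0.41959087, -0.70970623],
       [-0.57811785, -0.41176913, -0.70443306]]), 't': array([ 0.32089514, -0.27894878,  1.43352004])}
side {'vfov': 48.81862666305889, 'cx': 258.11593428095796, 'cy': 189.3256815044258, 'R': array([[ 0.96920145, -0.24603506,  0.01073748],
       [-0.16757687, -0.69082736, -0.70333175],
       [ 0.18046201,  0.6798708 , -0.71078067]]), 't': array([-0.5437343 ,  0.10636219,  1.00063482])}
{'vfov': 65.70646984690485, 'cx': 253.1672569866128, 'cy': 190.2532541319364, 'T_tool_cam': array([[ 2.58388238e-05, -9.52536473e-01, -3.04424485e-01,
         7.76560293e-02],
       [ 9.99999496e-01,  3.30126345e-04, -9.48079372e-04,
        -2.29770093e-04],
       [ 1.00357872e-03, -3.04424307e-01,  9.52536002e-01,
        -1.27773268e-01],
       [ 0.00000000e+00,  0.00000000e+00,  0.00000000e+00,
         1.00000000e+00]])}
```

View pics/scene0.png

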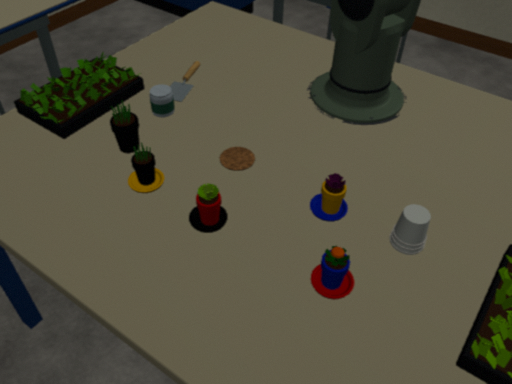

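View pics/side0.png

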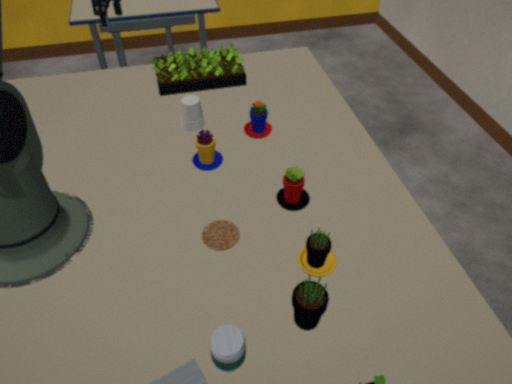

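```bash
cat > h.py <<'E'
import cv2, numpy as np
from workcell import monitor, grab_frame, camera_model, bot
from scipy.optimize import least_squares, minimize
def proj(n,X):
    c=camera_model(n); f=192/np.tan(np.radians(c['vfov']/2)); p=np.asarray(X)@c['R'].T+c['t']
    return f*p[...,:2]/p[...,2:]+[c['cx'],c['cy']]
def back(n,uv,z):
    c=camera_model(n); f=192/np.tan(np.radians(c['vfov']/2))
    d=np.c_[(np.asarray(uv)-[c['cx'],c['cy']])/f,np.ones(len(uv))]@c['R']; o=-c['R'].T@c['t']
    return (o+d*((z-o[2])/d[:,2])[:,None])[:,:2]
A=np.linspace(0,2*np.pi,48,endpoint=False)
def ring(x,y,z,r): return np.c_[x+r*np.cos(A),y+r*np.sin(A),0*A+z]
def mask(img,col):
    b,g,r=[img[...,i].astype(int) for i in range(3)]
    return {'red':(r>70)&(g<r*.35)&(b<r*.35),'blue':(b>70)&(r<b*.5)&(g<b*.5),
     'yellow':(r>100)&(g>r*.5)&(b<r*.35),'black':(np.maximum(np.maximum(r,g),b)<32),'cork':(r>80)&(b<r*.62)&(b>r*.3)&(g<r*.8)}[col].astype(np.uint8)
def comp(m,uv,rad=26):
    w=np.zeros_like(m); cv2.circle(w,tuple(int(round(a)) for a in uv),rad,1,-1); return m&w
def fitdisc(n,m,xy0,z,R):
    hull=cv2.findContours(m,cv2.RETR_EXTERNAL,cv2.CHAIN_APPROX_NONE)[0]
    P=back(n,np.vstack([h for h in hull if len(h)>4])[:,0].astype(float),z)
    s=lambda p:np.hypot(*(P-p).T)-R
    r=least_squares(s,xy0,loss='cauchy',f_scale=.002); return r.x,np.sum(abs(s(r.x))<.004),len(P)
def fitpot(n,m,xy0,z0=.004):
    def cost(p):
        pts=np.vstack([ring(*p,z0+z,r) for z,r in((0,.02),(.05,.0245),(.05,.027),(.068,.027))])
        q=np.zeros((384*4,512*4),np.uint8); cv2.fillConvexPoly(q,cv2.convexHull(np.round(proj(n,pts)*4+1.5).astype(np.int32)),255)
        q=cv2.resize(q,(512,384),interpolation=cv2.INTER_AREA)/255.
        return np.abs(q-m).sum()
    r=minimize(cost,xy0,method='Nelder-Mead',options=dict(initial_simplex=np.array(xy0)+[[0,0],[.012,0],[0,.012]])); return r.x,r.fun,int(m.sum())
E
python3 - <<'E'
from h import *
np.set_printoptions(precision=4,suppress=True)
I={n:cv2.imread(f'pics/{n}0.png') for n in('scene','side')}
S={'yellow':(145,182),'black':(208,218),'blue':(328,208),'red':(332,281),'cork':(237,158)}
pot={'yellow':'black','black':'red','blue':'yellow','red':'blue'}
for k,uv in S.items():
    z,R=(.004,.045) if k=='cork' else (.009,.044)
    xy=back('scene',[uv],z)[0]
    for n in I:
        c=proj(n,[*xy,.01]); f=fitdisc(n,comp(mask(I[n],k),c,24),xy,z,R); print(k,n,f)
    if k in pot:
        for n in I:
            c=proj(n,[*xy,.04]); print('  pot',pot[k],n,fitpot(n,comp(mask(I[n],pot[k]),c,22),xy))
print('cups',back('scene',[(407,247)],0),back('side',[(192,127)],0))
print('decoy',back('scene',[(130,150)],0),back('side',[(307,325)],0))
E
```

```text
yellow scene (array([ 0.6319, -0.2383]), np.int64(59), 107)
yellow side (array([ 0.6369, -0.2328]), np.int64(50), 117)
  pot black scene (array([ 0.6286, -0.2384]), np.float64(129.94117647058823), 564)
  pot black side (array([ 0.6353, -0.2333]), np.float64(409.0313725490196), 334)
black scene (array([ 0.6386, -0.0425]), np.int64(58), 154)
black side (array([ 0.6472, -0.0382]), np.int64(35), 90)
  pot red scene (array([ 0.6251, -0.0469]), np.float64(686.2039215686275), 80)
  pot red side (array([ 0.6407, -0.0343]), np.float64(258.84313725490193), 326)
blue scene (array([0.4501, 0.1541]), np.int64(59), 130)
blue side (array([0.4576, 0.1603]), np.int64(35), 83)
  pot yellow scene (array([0.4248, 0.1535]), np.float64(687.0745098039215), 57)
  pot yellow side (array([0.4531, 0.1666]), np.float64(240.52941176470586), 261)
red scene (array([0.6213, 0.2612]), np.int64(70), 135)
red side (array([0.6243, 0.2676]), np.int64(27), 73)
  pot blue scene (array([0.6092, 0.2561]), np.float64(866.7803921568627), 82)
  pot blue side (array([0.6285, 0.2649]), np.float64(202.9686274509804), 229)
cork scene (array([ 0.4257, -0.1211]), np.int64(38), 154)
cork side (array([ 0.4431, -0.1115]), np.int64(58), 90)
cups [[0.4498 0.3492]] [[0.4341 0.326 ]]
decoy [[ 0.5744 -0.3513]] [[ 0.5664 -0.3765]]
```

move_arm --pt "20 -40 80 -0.1" --pt "246 -471 155 -1.15" --pt "246 -471 155 -1.15" --pt "246 -471 155 -1.15" --pt "246 -471 155 -1.15" --pt "246 -471 155 -1.15" --pt "246 -471 155 -1.15" --pt "246 -471 155 -1.15" --pt "246 -471 155 -1.15" --pt "246 -471 155 -1.15" --pt "246 -471 155 -1.15" --pt "246 -471 155 -1.15" --gripper 1

```text
clock: 1.6
position: [0.4996, 0.1014, 0.3999]
tool_rot: [-3.141, -0.0, 1.575]
force: [-0.7, 0.5, -0.7]
grip_width: 0.0858
finger_force: 0.0
```

move_arm --pt "0 0 0 0" --pt "0 0 0 0" --pt "0 0 0 0" --pt "0 0 0 0"

```text
clock: 2.1
position: [0.5001, 0.1001, 0.4003]
tool_rot: [-3.142, -0.0, 1.573]
force: [-0.3, -0.6, 0.1]
grip_width: 0.0849
finger_force: 0.0
```

```bash
cat >> h.py <<'E'
from scipy.spatial.transform import Rotation as Ro
W=None
def setw(s):
    global W
    T=np.eye(4);T[:3,:3]=Ro.from_euler('xyz',s['tool_rot']).as_matrix();T[:3,3]=s['position'];W=T@camera_model('wrist')['T_tool_cam']
def fw():
    c=camera_model('wrist');return 192/np.tan(np.radians(c['vfov']/2)),np.array([c['cx'],c['cy']])
_p,_b=proj,back
def proj(n,X):
    if n!='wrist':return _p(n,X)
    f,c=fw();p=(np.asarray(X)-W[:3,3])@W[:3,:3];r=np.hypot(p[...,0],p[...,1])
    return c+p[...,:2]*(f*np.arctan2(r,p[...,2])/r)[...,None]
def back(n,uv,z):
    if n!='wrist':return _b(n,uv,z)
    f,c=fw();q=np.asarray(uv)-c;r=np.hypot(*q.T);t=r/f
    d=np.c_[q*(np.sin(t)/r)[:,None],np.cos(t)]@W[:3,:3].T;o=W[:3,3]
    return (o+d*((z-o[2])/d[:,2])[:,None])[:,:2]
def mask(img,col):
    h,s,v=cv2.split(cv2.cvtColor(img,cv2.COLOR_BGR2HSV))
    return {'red':((h<6)|(h>173))&(s>170)&(v>35),'blue':(h>105)&(h<130)&(s>150)&(v>35),'yellow':(h>15)&(h<30)&(s>190)&(v>50),
     'black':v<30,'cork':(h>5)&(h<18)&(s>90)&(v>60)}[col].astype(np.uint8)
E
python3 - <<'E'
from h import *
import h
s=monitor.observe();im=grab_frame('wrist');cv2.imwrite('pics/w1.png',im);import pickle;pickle.dump(s,open('w1.pkl','wb'))
h.setw(s)
np.set_printoptions(precision=4,suppress=True)
I={n:cv2.imread(f'pics/{n}0.png') for n in('scene','side')};I['wrist']=im
S={'yellow':(.6345,-.2355),'black':(.643,-.04),'blue':(.454,.157),'red':(.623,.264),'cork':(.434,-.116)}
pot={'yellow':'black','black':'red','blue':'yellow','red':'blue'}
for k,xy in S.items():
    z,R=(.004,.045) if k=='cork' else (.009,.044)
    for n in I:
        w=n=='wrist';c=proj(n,np.array([*xy,.01]));f=fitdisc(n,comp(mask(I[n],k),c,48 if w else 25),xy,z,R)
        print(k,n,f)
        if k in pot:
            c=proj(n,np.array([*xy,.035]));print('  pot',pot[k],n,fitpot(n,comp(mask(I[n],pot[k]),c,44 if w else 25),xy))
v=im.copy()
for k,xy in S.items():
    for p in np.round(proj('wrist',ring(*xy,.009,.044))).astype(int): cv2.circle(v,tuple(int(a) for a in p),0,(255,255,255),-1)
cv2.imwrite('pics/w1o.png',np.clip(v*1.5,0,255).astype(np.uint8))
E
```

```text
yellow scene (array([ 0.6344, -0.2365]), np.int64(61), 104)
  pot black scene (array([ 0.6288, -0.2382]), np.float64(171.0), 559)
yellow side (array([ 0.6358, -0.2308]), np.int64(44), 114)
  pot black side (array([ 0.6362, -0.2339]), np.float64(419.278431372549), 325)
yellow wrist (array([ 0.6378, -0.2386]), np.int64(43), 109)
  pot black wrist (array([ 0.6349, -0.2398]), np.float64(2069.1529411764704), 1925)
black scene (array([ 0.6371, -0.0409]), np.int64(62), 152)
  pot red scene (array([ 0.6386, -0.0368]), np.float64(312.9176470588235), 468)
black side (array([ 0.647 , -0.0374]), np.int64(35), 90)
  pot red side (array([ 0.6384, -0.0422]), np.float64(214.8941176470588), 377)
black wrist (array([ 0.6442, -0.046 ]), np.int64(53), 171)
  pot red wrist (array([ 0.6359, -0.0311]), np.float64(488.90588235294115), 479)
blue scene (array([0.4494, 0.1594]), np.int64(52), 111)
  pot yellow scene (array([0.4487, 0.1612]), np.float64(328.39607843137253), 427)
blue side (array([0.4504, 0.1613]), np.int64(34), 82)
  pot yellow side (array([0.4524, 0.1709]), np.float64(242.39607843137253), 260)
blue wrist (array([0.45  , 0.1548]), np.int64(76), 198)
  pot yellow wrist (array([0.4508, 0.1629]), np.float64(797.4666666666667), 191)
red scene (array([0.6214, 0.2617]), np.int64(77), 135)
  pot blue scene (array([0.6218, 0.2617]), np.float64(489.84313725490193), 472)
red side (array([0.6229, 0.2666]), np.int64(30), 75)
  pot blue side (array([0.627 , 0.2678]), np.float64(206.13725490196077), 226)
red wrist (array([0.6275, 0.2644]), np.int64(68), 146)
  pot blue wrist (array([0.6248, 0.2601]), np.float64(811.070588235294), 215)
cork scene (array([ 0.4386, -0.1102]), np.int64(83), 83)
cork side (array([ 0.4394, -0.1105]), np.int64(87), 93)
cork wrist (array([ 0.439 , -0.1108]), np.int64(112), 113)
```

View pics/w1o.png

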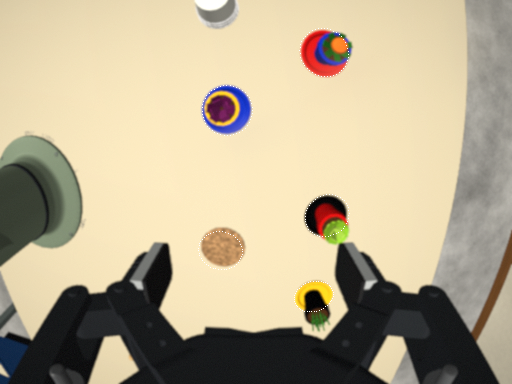

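```bash
cat >> h.py <<'E'
def fitedge(n,img,col,xy0,z,R,rad):
    hh,s,v=cv2.split(cv2.cvtColor(img,cv2.COLOR_BGR2HSV)); m=comp(mask(img,col),proj(n,np.array([*xy0,z])),rad)
    tab=cv2.dilate(((hh>10)&(hh<32)&(s<115)&(v>70)).astype(np.uint8),np.ones((5,5)))
    C=np.vstack(cv2.findContours(m,cv2.RETR_EXTERNAL,cv2.CHAIN_APPROX_NONE)[0])[:,0]
    C=C[tab[C[:,1],C[:,0]]>0]; P=back(n,C.astype(float),z); s=lambda p:np.hypot(*(P-p).T)-R
    r=least_squares(s,xy0,loss='cauchy',f_scale=.0015); return r.x.round(4),int(np.sum(abs(s(r.x))<.003)),len(P)
E
python3 - <<'E'
from h import *
import h,pickle
h.setw(pickle.load(open('w1.pkl','rb')))
I={n:cv2.imread(f'pics/{n}.png') for n in('scene0','side0','w1')}
S={'yellow':(.636,-.236),'black':(.643,-.041),'blue':(.450,.157),'red':(.624,.263)}
pot={'yellow':'black','black':'red','blue':'yellow','red':'blue'}
for k,xy in S.items():
    for n,im in I.items():
        n={'w1':'wrist'}.get(n,n[:-1]); w=n=='wrist'
        m=comp(mask(im,pot[k]),proj(n,np.array([*xy,.05])),40 if w else 25)
        print(k,n,*fitedge(n,im,k,xy,.009,.044,45 if w else 24),' pot',pot[k],*fitdisc(n,m,xy,.072,.027))
E
```

```text
yellow scene [ 0.6353 -0.2368] 45 68  pot black [ 0.63838099 -0.2283313 ] 37 137
yellow side [ 0.6346 -0.2309] 40 71  pot black [ 0.63776996 -0.23176927] 40 87
yellow wrist [ 0.6377 -0.2386] 39 71  pot black [ 0.63442686 -0.24001597] 33 314
black scene [ 0.6367 -0.0387] 45 72  pot red [ 0.63365511 -0.04053814] 35 97
black side [ 0.6468 -0.0379] 31 56  pot red [ 0.62372914 -0.07624504] 24 86
black wrist [ 0.6432 -0.0453] 46 93  pot red [ 0.64259837 -0.04183365] 48 101
blue scene [0.4495 0.1606] 45 67  pot yellow [0.44566476 0.15916883] 32 97
blue side [0.4498 0.1608] 30 71  pot yellow [0.4498299  0.12234691] 19 70
blue wrist [0.4524 0.1537] 58 142  pot yellow [0.44778012 0.16103433] 92 142
red scene [0.622  0.2609] 61 84  pot blue [0.63790533 0.26630547] 43 107
red side [0.6212 0.2648] 25 47  pot blue [0.62984924 0.26681971] 19 62
red wrist [0.6274 0.2639] 57 85  pot blue [0.62943822 0.26194971] 67 102
```

move_arm --pt "60 -60 -60 0" --pt "110 -110 -110 0" --pt "140 -141 -150 0" --pt "141 -141 -150 0" --pt "141 -141 -150 0" --pt "141 -141 -150 0" --pt "141 -141 -150 0" --pt "141 -141 -150 0"

```text
clock: 3.15
position: [0.6413, -0.0401, 0.2514]
tool_rot: [3.14, -0.001, 1.574]
force: [0.3, 0.9, 0.7]
grip_width: 0.085
finger_force: 0.0
```

```bash
cat > look.py <<'E'
import sys,h
from h import *
# look.py name potcol x y : wrist close view with collar fit
name,col,x,y=sys.argv[1],sys.argv[2],float(sys.argv[3]),float(sys.argv[4]); xy=(x,y)
s=monitor.observe();im=grab_frame('wrist');h.setw(s);print(s['position'].round(4),s['tool_rot'].round(3),s['clock'])
m=comp(mask(im,col),proj('wrist',np.array([*xy,.06])),70)
p=fitdisc('wrist',m,xy,.072,.027);print('collar',p)
v=np.clip(im*1.5,0,255).astype(np.uint8)
for q in np.round(proj('wrist',ring(*p[0],.072,.027))).astype(int): cv2.circle(v,tuple(map(int,q)),0,(255,255,255),-1)
cv2.imwrite(f'pics/{name}.png',v)
E
python3 look.py c1 red .641 -.041
```

```text
[ 0.6413 -0.0401  0.2514] [ 3.140e+00 -1.000e-03  1.574e+00] 3.15
collar (array([ 0.63991265, -0.03891911]), np.int64(158), 158)
```

View pics/c1.png

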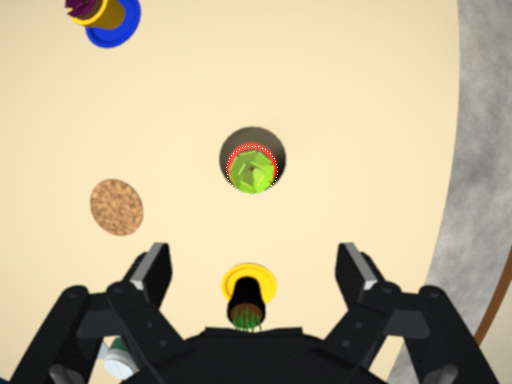

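move_arm --pt "-1 1 -40 0" --pt "-1 1 -85 0" --pt "-1 1 -125 0" --pt "-1 1 -150 0" --pt "-1 1 -170 0" --pt "-1 1 -182 0" --pt "-1 1 -190 0" --pt "-1 1 -190 0" --pt "-1 1 -190 0" --pt "-1 1 -190 0"

```text
clock: 4.45
position: [0.6405, -0.04, 0.0609]
tool_rot: [3.141, -0.0, 1.573]
force: [0.3, 1.5, 0.7]
grip_width: 0.0855
finger_force: 0.0
```

move_arm --pt "0 0 0 0" --pt "0 0 0 0" --pt "0 0 0 0" --pt "0 0 0 0" --pt "0 0 0 0" --pt "0 0 0 0" --pt "0 0 0 0" --pt "0 0 0 0" --gripper 0.4 --newtons 30

```text
clock: 5.45
position: [0.6403, -0.0401, 0.0606]
tool_rot: [3.141, -0.0, 1.573]
force: [-1.2, -0.3, 5.9]
grip_width: 0.053
finger_force: 30.7
```

move_arm --pt "0 0 10 0" --pt "0 0 35 0" --pt "0 0 80 0" --pt "-20 -7 100 0" --pt "-65 -23 100 0" --pt "-110 -38 100 0" --pt "-155 -54 100 0" --pt "-185 -66 100 0" --pt "-200 -71 100 0" --pt "-201 -71 100 0" --pt "-201 -71 100 0" --pt "-201 -71 100 0"

```text
clock: 6.95
position: [0.44, -0.1107, 0.1602]
tool_rot: [3.141, 0.0, 1.574]
force: [-0.0, -0.2, -2.7]
grip_width: 0.0527
finger_force: 32.5
```

```bash
cat > sau.py <<'E'
import sys,h,time
from h import *
# sau.py name col x y [R z]: empty disc fit in all cameras, saves a scene/side mosaic
name,col,x,y=sys.argv[1],sys.argv[2],float(sys.argv[3]),float(sys.argv[4])
V=[]
for n in('scene','side'):
    im=grab_frame(n);m=comp(mask(im,col),proj(n,np.array([x,y,.009])),24);k=cv2.morphologyEx(m,cv2.MORPH_CLOSE,np.ones((5,5)))
    p=fitdisc(n,k,(x,y),.009,.044);print(n,p)
    for q in np.round(proj(n,ring(*p[0],.009,.044))).astype(int): cv2.circle(im,tuple(map(int,q)),0,(255,255,255),-1)
    c=np.clip(proj(n,np.array([x,y,.05])).astype(int),60,None);V.append(cv2.resize(np.clip(im[c[1]-60:c[1]+60,c[0]-60:c[0]+60]*1.6,0,255).astype(np.uint8),(380,380)))
cv2.imwrite(f'pics/{name}.png',np.hstack(V))
E
python3 sau.py s1 black .641 -.041
```

```text
scene (array([ 0.64252015, -0.04186295]), np.int64(56), 92)
side (array([ 0.63576771, -0.03738604]), np.int64(33), 74)
```

View pics/s1.png

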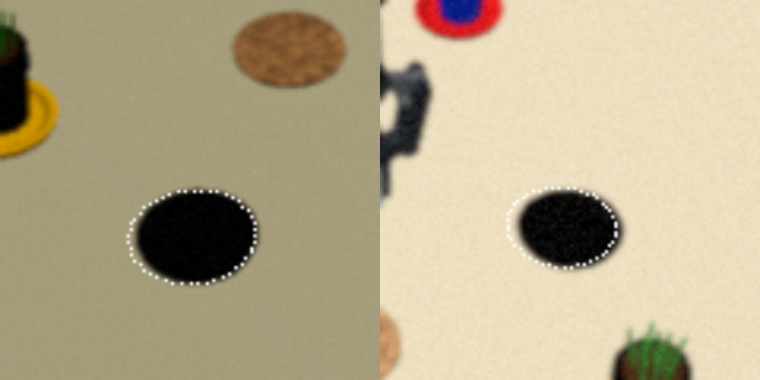

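```bash
sed -i 's/^    p=fitdisc.*/    k=comp((im.max(2)<(90 if n=="scene" else 110)).astype(np.uint8),proj(n,np.array([x,y,.009])),24) if col=="black" else k\n    C=np.vstack(cv2.findContours(k,0,1)[0])[:,0].astype(float);P=back(n,C,.008);r=least_squares(lambda p:np.hypot(*(P-p[:2]).T)-p[2],(x,y,.044),loss="cauchy",f_scale=.002);p=[r.x[:2]];print(n,r.x.round(4),len(P),r.fun.std().round(4))/' sau.py
python3 sau.py s2 black .641 -.041
```

```text
scene [ 0.6398 -0.0402  0.0442] 100 0.0009
side [ 0.6416 -0.0404  0.0428] 82 0.001
```

move_arm --pt "-1 -1 -30 0" --pt "-1 -1 -60 0" --pt "-1 -1 -80 0" --pt "-1 -1 -88 0" --pt "-1 -1 -92 0" --pt "-1 -1 -95 0" --pt "-1 -1 -97 0" --pt "-1 -1 -98 0" --pt "-1 -1 -99 0" --pt "-1 -1 -99 0" --pt "-1 -1 -99 0"

```text
clock: 8.52
position: [0.4382, -0.112, 0.0614]
tool_rot: [3.142, 0.0, 1.573]
force: [0.1, -0.7, -1.8]
grip_width: 0.0527
finger_force: 32.5
```

move_arm --pt "0 0 -1 0" --pt "0 0 -1 0" --pt "0 0 -1 0"

```text
clock: 8.9
position: [0.4383, -0.1121, 0.0605]
tool_rot: [3.141, -0.0, 1.573]
force: [-2.9, -0.1, 7.7]
grip_width: 0.0529
finger_force: 33.4
```

move_arm --pt "0 0 0 0" --pt "0 0 0 0" --pt "0 0 0 0" --pt "0 0 0 0" --pt "0 0 0 0" --pt "0 0 0 0" --gripper 1

```text
clock: 9.65
position: [0.4382, -0.112, 0.0603]
tool_rot: [3.142, -0.0, 1.573]
force: [0.1, 0.9, 0.6]
grip_width: 0.0852
finger_force: 0.0
```

move_arm --pt "0 0 15 0" --pt "0 0 60 0" --pt "0 0 110 0" --pt "0 0 160 0" --pt "20 0 190 0" --pt "80 -40 190 0" --pt "140 -80 190 0" --pt "197 -123 190 0" --pt "197 -123 190 0" --pt "197 -123 190 0" --pt "197 -123 190 0" --pt "197 -123 190 0"

```text
clock: 11.15
position: [0.6348, -0.2343, 0.2511]
tool_rot: [3.141, -0.0, 1.573]
force: [0.5, 0.6, 0.2]
grip_width: 0.0853
finger_force: 0.0
```

```bash
python3 look.py c2 black .636 -.236
```

```text
[ 0.6348 -0.2343  0.2511] [ 3.141 -0.     1.573] 11.15
collar (array([ 0.62998974, -0.23273005]), np.int64(71), 71)
```

View pics/c2.png

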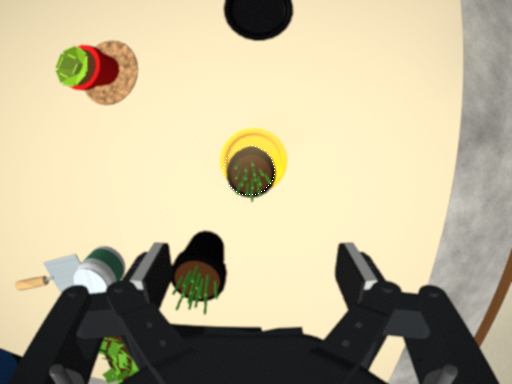

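move_arm --pt "-4 1 -40 0" --pt "-4 1 -85 0" --pt "-4 1 -125 0" --pt "-4 1 -150 0" --pt "-4 1 -170 0" --pt "-4 1 -182 0" --pt "-4 1 -190 0" --pt "-4 1 -190 0" --pt "-4 1 -190 0" --pt "-4 1 -190 0"

```text
clock: 12.45
position: [0.6315, -0.2341, 0.0609]
tool_rot: [3.141, 0.0, 1.573]
force: [0.4, 0.2, -0.8]
grip_width: 0.0855
finger_force: 0.0
```

move_arm --pt "0 0 0 0" --pt "0 0 0 0" --pt "0 0 0 0" --pt "0 0 0 0" --pt "0 0 0 0" --pt "0 0 0 0" --pt "0 0 0 0" --pt "0 0 0 0" --gripper 0.4 --newtons 30

```text
clock: 13.45
position: [0.6314, -0.2341, 0.0607]
tool_rot: [3.141, 0.0, 1.573]
force: [-0.4, -0.3, 6.3]
grip_width: 0.0531
finger_force: 30.6
```

move_arm --pt "0 0 10 0" --pt "0 0 35 0" --pt "0 0 80 0" --pt "0 20 100 0" --pt "3 65 100 0" --pt "6 110 100 0" --pt "9 155 100 0" --pt "9 180 100 0" --pt "9 192 100 0" --pt "9 192 100 0" --pt "9 192 100 0" --pt "9 192 100 0"

```text
clock: 14.95
position: [0.6401, -0.0434, 0.1604]
tool_rot: [3.142, 0.0, 1.571]
force: [-0.3, -0.6, -2.4]
grip_width: 0.053
finger_force: 32.4
```

```bash
python3 sau.py s3 yellow .636 -.236
```

```text
scene [ 0.634  -0.2355  0.0418] 85 0.001
side [ 0.6362 -0.2355  0.0394] 92 0.0007
```

move_arm --pt "0 0 -30 0" --pt "0 0 -60 0" --pt "0 0 -80 0" --pt "0 0 -88 0" --pt "0 0 -92 0" --pt "0 0 -95 0" --pt "0 0 -97 0" --pt "0 0 -98 0" --pt "0 0 -99 0" --pt "0 0 -100 0" --pt "0 0 -100 0" --pt "0 0 -100 0"

```text
clock: 16.55
position: [0.6403, -0.0421, 0.0606]
tool_rot: [3.141, -0.0, 1.573]
force: [-0.8, 0.3, 6.4]
grip_width: 0.0529
finger_force: 32.8
```

move_arm --pt "0 0 0 0" --pt "0 0 0 0" --pt "0 0 0 0" --pt "0 0 0 0" --pt "0 0 0 0" --pt "0 0 0 0" --gripper 1

```text
clock: 17.3
position: [0.6402, -0.042, 0.0603]
tool_rot: [-3.142, -0.0, 1.573]
force: [0.2, -0.4, 0.4]
grip_width: 0.0853
finger_force: 0.0
```

move_arm --pt "0 0 15 0" --pt "0 0 60 0" --pt "0 0 110 0" --pt "0 0 160 0" --pt "-20 20 190 0" --pt "-60 60 190 0" --pt "-100 105 190 0" --pt "-140 150 190 0" --pt "-175 188 190 0" --pt "-191 203 190 0" --pt "-191 203 190 0" --pt "-191 203 190 0"

```text
clock: 18.8
position: [0.4497, 0.1604, 0.2509]
tool_rot: [3.141, -0.0, 1.572]
force: [0.7, -0.5, 0.4]
grip_width: 0.0855
finger_force: 0.0
```

```bash
python3 look.py c3 yellow .449 .161
```

```text
[0.4497 0.1604 0.2509] [ 3.141 -0.     1.572] 18.8
collar (array([0.45025172, 0.16752306]), np.int64(80), 115)
```

View pics/c3.png

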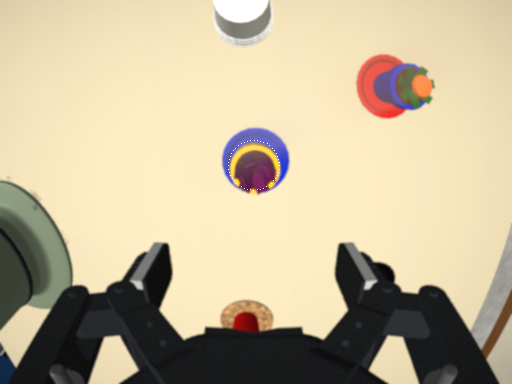

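move_arm --pt "1 2 -40 0" --pt "1 2 -85 0" --pt "1 2 -125 0" --pt "1 2 -150 0" --pt "1 2 -170 0" --pt "1 2 -182 0" --pt "1 2 -190 0" --pt "1 2 -190 0" --pt "1 2 -190 0" --pt "1 2 -190 0"

```text
clock: 20.1
position: [0.4504, 0.1632, 0.0607]
tool_rot: [3.141, -0.0, 1.573]
force: [-0.6, -0.6, 1.0]
grip_width: 0.0859
finger_force: 0.0
```

move_arm --pt "0 0 0 0" --pt "0 0 0 0" --pt "0 0 0 0" --pt "0 0 0 0" --pt "0 0 0 0" --pt "0 0 0 0" --pt "0 0 0 0" --pt "0 0 0 0" --gripper 0.4 --newtons 30

```text
clock: 21.1
position: [0.4503, 0.1631, 0.0606]
tool_rot: [3.141, -0.0, 1.573]
force: [-0.4, 0.1, 7.8]
grip_width: 0.0531
finger_force: 29.9
```

move_arm --pt "0 0 10 0" --pt "0 0 35 0" --pt "0 0 80 0" --pt "7 -15 120 0" --pt "24 -55 120 0" --pt "45 -100 120 0" --pt "67 -145 120 0" --pt "88 -190 120 0" --pt "109 -235 120 0" --pt "130 -280 120 0" --pt "150 -325 120 0" --pt "170 -365 120 0"

```text
clock: 22.6
position: [0.6204, -0.2038, 0.1808]
tool_rot: [-3.141, 0.0, 1.572]
force: [-0.0, 0.6, -0.2]
grip_width: 0.053
finger_force: 32.2
```

move_arm --pt "8 -18 0 0" --pt "15 -33 0 0" --pt "15 -33 0 0" --pt "15 -33 0 0" --pt "15 -33 0 0"

```text
clock: 23.22
position: [0.6352, -0.234, 0.1805]
tool_rot: [3.142, -0.0, 1.574]
force: [-0.1, 0.2, -0.1]
grip_width: 0.0531
finger_force: 32.1
```

```bash
python3 sau.py s4 blue .450 .158; python3 -c "
from h import *;print(monitor.observe()['position'])"
```

```text
scene [0.452  0.1588 0.041 ] 89 0.0009
side [0.4539 0.158  0.0393] 67 0.0011
[ 0.63522004 -0.23432591  0.1804657 ]
```

Blue saucer at about (0.453, 0.1585).

move_arm --pt "0 -1 -40 0" --pt "0 -1 -80 0" --pt "0 -1 -100 0" --pt "0 -1 -108 0" --pt "0 -1 -112 0" --pt "0 -1 -115 0" --pt "0 -1 -117 0" --pt "0 -1 -118 0" --pt "0 -1 -119 0" --pt "0 -1 -120 0" --pt "0 -1 -120 0" --pt "0 -1 -120 0"

```text
clock: 24.82
position: [0.6353, -0.2362, 0.0607]
tool_rot: [3.141, 0.0, 1.573]
force: [-0.9, 0.3, 5.7]
grip_width: 0.0531
finger_force: 32.5
```

move_arm --pt "0 0 0 0" --pt "0 0 0 0" --pt "0 0 0 0" --pt "0 0 0 0" --pt "0 0 0 0" --pt "0 0 0 0" --gripper 1

```text
clock: 25.58
position: [0.6352, -0.236, 0.0603]
tool_rot: [-3.142, -0.0, 1.573]
force: [-0.2, -0.1, 0.6]
grip_width: 0.0853
finger_force: 0.0
```

move_arm --pt "0 0 15 0" --pt "0 0 60 0" --pt "0 0 110 0" --pt "0 0 160 0" --pt "0 20 190 0" --pt "0 70 190 0" --pt "0 120 190 0" --pt "0 170 190 0" --pt "0 220 190 0" --pt "0 270 190 0" --pt "0 320 190 0" --pt "-4 370 190 0"

```text
clock: 27.08
position: [0.6311, 0.1355, 0.2515]
tool_rot: [3.141, -0.0, 1.573]
force: [0.4, 0.9, -0.2]
grip_width: 0.0856
finger_force: 0.0
```

move_arm --pt "-2 50 0 0" --pt "-5 100 0 0" --pt "-5 127 0 0" --pt "-5 127 0 0" --pt "-5 127 0 0" --pt "-5 127 0 0" --pt "-5 127 0 0"

```text
clock: 27.95
position: [0.6264, 0.2602, 0.2506]
tool_rot: [3.141, -0.0, 1.572]
force: [0.3, -0.7, 0.1]
grip_width: 0.0854
finger_force: 0.0
```

```bash
python3 look.py c4 blue .626 .263
```

```text
[0.6264 0.2602 0.2506] [ 3.141 -0.     1.572] 27.95
collar (array([0.62310318, 0.26556821]), np.int64(87), 95)
```

View pics/c4.png

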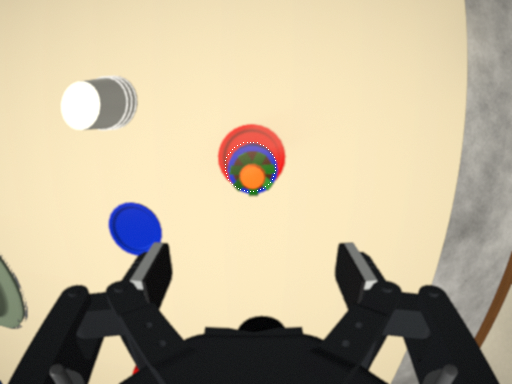

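move_arm --pt "-3 3 -40 0" --pt "-3 3 -85 0" --pt "-3 3 -125 0" --pt "-3 3 -150 0" --pt "-3 3 -170 0" --pt "-3 3 -182 0" --pt "-3 3 -190 0" --pt "-3 3 -190 0" --pt "-3 3 -190 0" --pt "-3 3 -190 0"

```text
clock: 29.25
position: [0.6234, 0.2641, 0.0609]
tool_rot: [3.141, -0.0, 1.573]
force: [-0.0, -0.1, -0.2]
grip_width: 0.0858
finger_force: 0.0
```

move_arm --pt "0 0 0 0" --pt "0 0 0 0" --pt "0 0 0 0" --pt "0 0 0 0" --pt "0 0 0 0" --pt "0 0 0 0" --pt "0 0 0 0" --pt "0 0 0 0" --gripper 0.4 --newtons 30

```text
clock: 30.25
position: [0.6234, 0.2641, 0.0607]
tool_rot: [3.141, -0.0, 1.573]
force: [0.0, 0.4, 5.1]
grip_width: 0.0532
finger_force: 30.5
```

move_arm --pt "0 0 10 0" --pt "0 0 35 0" --pt "0 0 80 0" --pt "-20 -15 100 0" --pt "-60 -37 100 0" --pt "-100 -62 100 0" --pt "-140 -87 100 0" --pt "-160 -100 100 0" --pt "-170 -106 100 0" --pt "-170 -106 100 0" --pt "-170 -106 100 0" --pt "-170 -106 100 0"

```text
clock: 31.75
position: [0.4537, 0.1583, 0.1601]
tool_rot: [3.141, 0.0, 1.573]
force: [0.5, -0.1, -3.4]
grip_width: 0.0526
finger_force: 32.5
```

```bash
python3 sau.py s5 red .624 .263; python3 -c "
from h import *;print(monitor.observe()['position'])"
```

```text
scene [0.6229 0.2628 0.0417] 110 0.0007
side [0.6253 0.2619 0.039 ] 61 0.0012
[0.45347757 0.1580944  0.16014069]
```

move_arm --pt "0 0 -30 0" --pt "0 0 -60 0" --pt "0 0 -80 0" --pt "0 0 -88 0" --pt "0 0 -92 0" --pt "0 0 -95 0" --pt "0 0 -97 0" --pt "0 0 -98 0" --pt "0 0 -99 0" --pt "0 0 -100 0" --pt "0 0 -100 0" --pt "0 0 -100 0"

```text
clock: 33.35
position: [0.4533, 0.158, 0.0606]
tool_rot: [3.141, -0.0, 1.573]
force: [-0.7, 0.7, 7.8]
grip_width: 0.0529
finger_force: 33.0
```

move_arm --pt "0 0 0 0" --pt "0 0 0 0" --pt "0 0 0 0" --pt "0 0 0 0" --pt "0 0 0 0" --pt "0 0 0 0" --gripper 1

```text
clock: 34.1
position: [0.4532, 0.158, 0.0603]
tool_rot: [-3.142, 0.0, 1.573]
force: [-0.4, 0.7, 0.1]
grip_width: 0.0855
finger_force: 0.0
```

move_arm --pt "0 0 15 0" --pt "0 0 60 0" --pt "0 0 110 0" --pt "0 0 160 0" --pt "0 -20 190 0" --pt "0 -70 190 0" --pt "0 -120 190 0" --pt "-5 -170 190 0" --pt "-10 -220 190 0" --pt "-14 -255 190 0" --pt "-14 -270 190 0" --pt "-14 -270 190 0"

```text
clock: 35.6
position: [0.4388, -0.113, 0.251]
tool_rot: [3.141, -0.0, 1.57]
force: [-0.1, 0.5, 0.1]
grip_width: 0.0857
finger_force: 0.0
```

```bash
python3 look.py c5 red .439 -.111
```

```text
[ 0.4388 -0.113   0.251 ] [ 3.141 -0.     1.57 ] 35.6
collar (array([ 0.43707312, -0.11208069]), np.int64(143), 143)
```

move_arm --pt "-1 0 -40 0" --pt "-1 0 -85 0" --pt "-1 0 -125 0" --pt "-1 0 -150 0" --pt "-1 0 -170 0" --pt "-1 0 -182 0" --pt "-1 0 -190 0" --pt "-1 0 -190 0" --pt "-1 0 -190 0" --pt "-1 0 -190 0"

```text
clock: 36.9
position: [0.4385, -0.112, 0.0607]
tool_rot: [3.141, -0.0, 1.573]
force: [-0.1, 0.4, 0.2]
grip_width: 0.0855
finger_force: 0.0
```

move_arm --pt "0 0 0 0" --pt "0 0 0 0" --pt "0 0 0 0" --pt "0 0 0 0" --pt "0 0 0 0" --pt "0 0 0 0" --pt "0 0 0 0" --pt "0 0 0 0" --gripper 0.4 --newtons 30

```text
clock: 37.9
position: [0.4383, -0.1121, 0.0605]
tool_rot: [3.141, -0.0, 1.573]
force: [-0.5, -0.2, 6.9]
grip_width: 0.053
finger_force: 29.9
```

move_arm --pt "0 0 10 0" --pt "0 0 35 0" --pt "0 0 80 0" --pt "8 15 120 0" --pt "27 55 120 0" --pt "50 100 120 0" --pt "72 145 120 0" --pt "95 190 120 0" --pt "117 235 120 0" --pt "140 280 120 0" --pt "162 325 120 0" --pt "178 358 120 0"

```text
clock: 39.4
position: [0.6163, 0.2482, 0.1805]
tool_rot: [-3.141, 0.0, 1.574]
force: [1.2, -0.0, -2.5]
grip_width: 0.0528
finger_force: 32.7
```

move_arm --pt "6 12 0 0" --pt "8 16 0 0" --pt "8 16 0 0" --pt "8 16 0 0" --pt "8 16 0 0"

```text
clock: 40.02
position: [0.6241, 0.2613, 0.1805]
tool_rot: [3.142, -0.0, 1.572]
force: [-0.5, -0.6, -2.1]
grip_width: 0.0531
finger_force: 32.7
```

move_arm --pt "0 0 -40 0" --pt "0 0 -80 0" --pt "0 0 -100 0" --pt "0 0 -108 0" --pt "0 0 -112 0" --pt "0 0 -115 0" --pt "0 0 -117 0" --pt "0 0 -118 0" --pt "0 0 -119 0" --pt "0 0 -120 0" --pt "0 0 -120 0" --pt "0 0 -120 0"

```text
clock: 41.52
position: [0.6243, 0.2621, 0.0607]
tool_rot: [3.141, -0.0, 1.573]
force: [-2.2, 0.3, 4.9]
grip_width: 0.0532
finger_force: 33.1
```

Release, retreat up and back to the overview pose at about (0.5, 0.1, 0.4).

move_arm --pt "0 0 0 0" --pt "0 0 0 0" --pt "0 0 0 0" --pt "0 0 0 0" --pt "0 0 0 0" --pt "0 0 0 0" --gripper 1

```text
clock: 42.28
position: [0.6242, 0.262, 0.0603]
tool_rot: [3.142, 0.0, 1.573]
force: [0.3, -0.7, 0.4]
grip_width: 0.0854
finger_force: 0.0
```

move_arm --pt "0 0 15 0" --pt "0 0 60 0" --pt "0 0 110 0" --pt "0 0 160 0" --pt "-20 -20 210 0" --pt "-50 -60 260 0" --pt "-80 -100 300 0" --pt "-110 -140 340 0" --pt "-124 -162 340 0" --pt "-124 -162 340 0" --pt "-124 -162 340 0" --pt "-124 -162 340 0"

```text
clock: 43.78
position: [0.5003, 0.1006, 0.4001]
tool_rot: [-3.141, 0.001, 1.574]
force: [1.0, 0.3, -0.8]
grip_width: 0.0855
finger_force: 0.0
```

Run:
```python
from h import *
import h
s=monitor.observe();W1=grab_frame('wrist');h.setw(s);print(s['position'])
sc=grab_frame('scene');sd=grab_frame('side')
for k,xy in {'yellow':(.635,-.2355),'black':(.6405,-.0403),'blue':(.453,.1585),'red':(.624,.2624)}.items():
    for n,im in(('scene',sc),('side',sd),('wrist',W1)):
        for z,r in((.009,.044),(.072,.027)):
            for q in np.round(proj(n,ring(*xy,z,r))).astype(int)[::2]:cv2.circle(im,tuple(map(int,q)),0,(255,255,255),-1)
v=np.hstack([cv2.resize(sc[140:310,90:450],(720,340))]);cv2.imwrite('pics/f1.png',np.clip(v*1.8,0,255).astype(np.uint8))
cv2.imwrite('pics/f2.png',np.clip(W1*1.5,0,255).astype(np.uint8))
```

```text
[0.50033476 0.10059112 0.40005422]
```

View pics/f1.png

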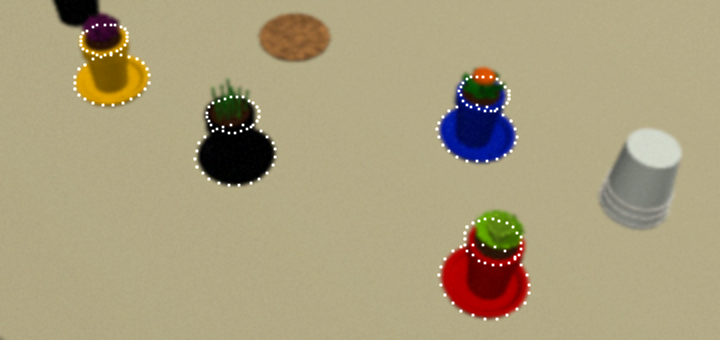

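View pics/f2.png

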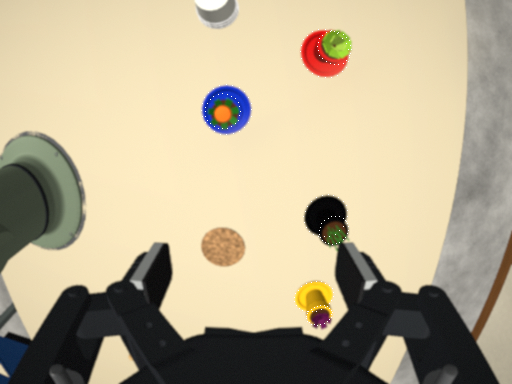

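Both views show every pot upright in its own saucer. The predicted rim and collar rings line up with the pots, and the cups haven't moved.

```bash
python3 -c "
from workcell import bot
print(bot.job_done())"
```

```text
the job is handed in; nothing more can be done
None
```

All four pots stand upright in the saucers of their own colour, the cups are where they were, and the job is handed in after about 44 s of robot time; no verdict was shown.

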